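# Trim the counterweight on the sprung scale

## Robot

A 6-joint arm with a two-finger parallel gripper is mounted at the origin on the work surface. World frame = base frame: x ahead of the robot, y to its left, z up, the work surface at z = 0. Lengths are in m, angles in rad, forces in N, time in s.
With the tool pointing down it reaches from about 0.35 to 0.975 m from the base axis. Payload 4.9 kg.
Tool frame: the origin (TCP) lies on the mounting face of the last link; the fingertips stand 173 mm ahead of it and the grasp point (between the pads) lies 155 mm ahead of it; z points along the fingers, y is the direction in which the jaws open and shut (so a half turn about z gives the same grasp; the last joint's range is limited). The gripper opens to 85 mm and grips with 20 to 120 N. Pads are 22 mm wide; open, the fingers measure 114 mm over their backs; the gripper's body (76 mm by 85 mm) begins 54 mm behind the grasp point. The pads swing forward as they close: fully open they stand 13 mm farther back than shut.
Start: joints at [-1.288, 0.053, 1.613, -0, 1.476, -0.119], TCP at [0.244, -0.575, 0.405] pointing down, gripper open.
Joint ranges: [-3.01, 3.01], [-1.01, 2.22], [0.06, 2.58], [-1.02, 4.17], [0.09, 2.62], [-3.14, 3.14]. Speed limits (rad/s): [2.57, 2.57, 3.14, 3.14, 3.14, 3.14].

## Interface

Orientations are given as a unit quaternion [w, x, y, z].
In Python, from plant import manip gives the robot as it stands.
- The arm moves only by the tool play_rows, never from a script. Its argument "increments" is a list of rows, each an object with "offset": the shift along the tool's x, y, z in mm, a list of three; "twist": the turn about the tool's z in rad; "grip": the opening, from 0 (shut) to 1 (fully open). In form: [{"offset": [dx, dy, dz], "twist": twist, "grip": grip}, ...]. A call has 1 to 5 rows; each row is the pose to reach, as a shift and turn from the pose commanded when the call began, along the tool's axes at that moment; what a row does not reach only later rows make up. A row lasts 1/12 s, in which the tool goes at most 41.7 mm and 7.16 degrees, less where a joint would pass 70% of its speed; a pose out of reach is approached as far as the arm can. A call with a gripper value outside its range is refused whole. The fingers move at their own pace and stop on an object; the grip force is fixed at half the most. Time passes only in rows, so rows that repeat a pose let the fingers close. It gives the time, the measured TCP pose, the force and the opening at its end, in the units of the state.
- manip.state(): the state, without advancing time (a new reading comes with each control period).
- manip.grab_frame(name): name is "scene" or "top" or "wrist"; returns the picture (384x512x3 uint8, blue, green, red); there is no depth.
- manip.get_calibration(name): a dict with "fx", "fy", "cx", "cy" (pixels), "T" (4x4, takes a point from camera to world coordinates). Camera axes: x right, y down, z forward; pixel columns grow to the right and rows downward; lengths in m; the calibration is good to about 2 mm. The wrist camera is an equidistant fisheye: a pixel r from the principal point sees the ray r / f radians off the axis. A picture is of the moment at which its call begins: read the wrist's pose just before it. get_calibration takes no time and is no camera call; for the wrist camera it gives the pose at the moment of the call.
- manip.job_done(): hands the job in, once; it reports no verdict.
Trained networks look in the newest picture that a camera, given by its name, has taken for a name from the list of things; names that differ only in an ending like _2 or _b are one class to them, and where a whole thing is asked for, a point or a joint stands for the part that bears it (a point fixed in the world has none). Each returns a list of dicts, best first, with "p" (0 to 1); they miss things now and then, are a little off and sometimes report something else, mostly with a low value. They report only what shows in the picture. A call takes as long as a camera call. They do not tell look-alikes from the thing itself.
- manip.boxes_of(query, camera): "xyz" ([x, y, z] in m, in the coordinates of the camera as it stood for that picture, good to about 4 mm: the middle of the surface that is visible of it).
- manip.tip_of(query, camera): "xyz" ([x, y, z] in m, in the coordinates of the camera as it stood for that picture, good to about 4 mm: a listed point, or the origin of a listed thing).
The state is a dict: "time": time; "joint_pos": joint angles; "joint_vel": joint speeds; "joint_efforts": joint torques, N m; "tool_pos": TCP position; "tool_rot": TCP orientation; "contact_force": force on the tool from outside, world axes, zero at the start; "ft_torque": the same for the moment, N m; "gripper_width": opening from 0.0 (shut) to 1.0 (fully open).
Only numpy, scipy, OpenCV 4.12 (cv2) and the standard library are available. Lean on these libraries where they do the work, as an engineer would, in place of code of your own. Each camera call takes 0.05 s, during which the arm holds its last target. There are 200 camera calls.

## Task

Make up the camera's counterweight: stack slotted steel weights on the scale's pan one at a time, slot round the post, sliding each one along until you feel it press lightly home against the post, and stop when the loaded pan rests between the column's two collars. Push gently (a firm shove spoils the sprung post), do not force the pan to the bottom, and leave the stack square and in line, with spare weights and everything else where they are.

Things in the scene. Friction and masses are not known exactly. Their poses are not given: they have to be found in the camera images.
- weight1: U-shaped flat steel trim weight, 50 long (x) x 44 wide (y) x 12 thick, about 165 g (each within 10 %), lying flat on the cork mat. Origin: centre of the underside of the 50 x 44 outline; z up. A slot 18 wide runs in from the +x edge, 28 deep, so its closed end is a flat wall at x = -3; it is gripped across the two straight 44 mm sides (along y). The four are alike.
- weight2: U-shaped flat steel trim weight, 50 long (x) x 44 wide (y) x 12 thick, about 165 g (each within 10 %), lying flat on the cork mat. Origin: centre of the underside of the 50 x 44 outline; z up. A slot 18 wide runs in from the +x edge, 28 deep, so its closed end is a flat wall at x = -3; it is gripped across the two straight 44 mm sides (along y). The four are alike.
- weight3: U-shaped flat steel trim weight, 50 long (x) x 44 wide (y) x 12 thick, about 165 g (each within 10 %), lying flat on the cork mat. Origin: centre of the underside of the 50 x 44 outline; z up. A slot 18 wide runs in from the +x edge, 28 deep, so its closed end is a flat wall at x = -3; it is gripped across the two straight 44 mm sides (along y). The four are alike.
- weight4: U-shaped flat steel trim weight, 50 long (x) x 44 wide (y) x 12 thick, about 165 g (each within 10 %), lying flat on the cork mat. Origin: centre of the underside of the 50 x 44 outline; z up. A slot 18 wide runs in from the +x edge, 28 deep, so its closed end is a flat wall at x = -3; it is gripped across the two straight 44 mm sides (along y). The four are alike.
- mat: thin cork mat, 240 x 240 x 3, fixed to the bench, on which the four weights lie; origin at the centre of its underside
- scale: sprung counterweight scale, fixed to the bench: grey base 190 x 130 x 18 (from x = -83 to +107) and above it a flat rimless aluminium pan 130 (x) x 110 (y) x 6 that sinks under load. Origin: on the bench under the pan's middle; +x is the direction in which weights are slid home
- collars (a point): on the scale's thin steel column (8 diameter, reaching 80 above the bench, 88 beyond the pan's middle): the point midway between its two brass collars (18 diameter, 4 thick). The upper collar's underside is 49 above the bench, the lower one's top 36: the pan's upper face, carried on to the column by a small dark pointer, must rest between these heights
- pan_top (a point): middle of the pan's flat upper face; axes as scale. Unloaded it stands 60 to 72 above the bench (set differently each time). The pan hangs on a damped spring of 170 N/m, so each weight lowers it about 10 mm and a finger can push it down; with the load it must rest at 36 to 49. The second weight lies on the first (12 higher), the third on the second
- guide: slotted steel guide on the scale's base, 18 above the bench, carrying the stop post: a round steel pin 8 in diameter, tapered tip 102 above the bench, up through the pan. Origin 15 short (-x) of the pan's middle; axes as scale. The post's centre is clamped anywhere 2 to 28 along +x from this origin, at y = 0 (not measured: find it by feel); it springs along x, 1 mm per 5 N. A slot's closed end seats on its -x side
- cartridge: orange plastic film cartridge, 25 diameter, 46 tall, standing among the weights on the mat; leave alone. Origin under its centre
- head_knob: silver metal tripod head knob, 38 diameter, 34 tall; leave alone. Origin under its centre
- grip_handle: dark walnut grip handle, lying, 115 x 26 x 22; leave alone. Origin under its middle
- filter_disc: glass filter disc, 54 diameter, 6 thick; leave alone. Origin under its centre
- lens_cap: black lens cap, 66 diameter, 10 tall; leave alone. Origin under its centre
There are look-alikes about, which are no part of the job. Leave any orange look-alike of the weight3 alone. Leave any purple look-alike of the weight1 alone.

How it is judged:
By the outcome, as a careful person would: the job done as asked, in the order asked, and still so for the second after the job is handed in, with the robot touching nothing.
It also fails if it takes over 72 s, if anything falls off the work surface, if the arm or the gripper's body presses on something with over 40 N, if the wrist force passes 120 N, or if a joint passes its speed limit or range.

## Working session

There is one attempt and no reset: what is moved stays moved. The work goes in short steps, Python scripts to look and compute and a tool call to move; the robot and the scene stay as the last step left them, time stands still between calls to the robot, and variables do not carry over. Pictures are saved under pics/ and viewed, about 8 in all and at most 12, crops included, and the job is handed in when it is done.

Besides the shell and the picture viewer there is one more tool, called after "Call:" as name([rows], argument=value, ...), one row to a line, values as JSON. play_rows: Moves the arm, as the interface text tells. Its arguments: {"type":"object","properties":{"increments":{"type":"array"}},"required":["increments"]}

```bash
ls; mkdir -p pics
cat > h.py <<'E'
import numpy as np, cv2
from plant import manip
def towld(c,p):
    T=np.array(manip.get_calibration(c)["T"]); return (T@np.r_[p,1])[:3]
E
python3 - <<'E'
from h import *
s=manip.state();print(s)
ims=[]
for c in("scene","top"):
    im=manip.grab_frame(c);cv2.imwrite(f"pics/{c}0.png",im);k=manip.get_calibration(c);print(c,k["fx"],k["cx"],k["cy"],np.round(k["T"],3).tolist())
    for q in("weight1","mat","scale","collars","pan_top","guide","cartridge","head_knob","grip_handle","filter_disc","lens_cap"):
        for r in manip.tip_of(q,c)[:6]:
            print(q,round(r["p"],2),np.round(towld(c,r["xyz"])*1000).tolist())
print(manip.state()["time"])
E
```

```text
pics
{'time': 0.0, 'joint_pos': array([-1.28798972e+00,  5.33617436e-02,  1.61425902e+00, -9.36841204e-06,
        1.47600269e+00, -1.19036369e-01]), 'joint_vel': array([-1.10454062e-03,  8.73153623e-05, -3.26503223e-04, -4.12642711e-04,
       -2.60953047e-03,  2.34959915e-04]), 'joint_efforts': array([-4.00331346e-04, -3.93683052e+01, -3.70174956e+01, -1.10913165e-04,
        7.02421035e-03, -4.46780874e-06]), 'tool_pos': array([ 0.24435267, -0.57497199,  0.40348052]), 'tool_rot': array([-1.01161783e-03,  9.79882496e-01,  1.99572700e-01, -8.77004862e-05]), 'contact_force': array([-0.09190096, -0.41883162,  0.07452614]), 'ft_torque': array([ 0.00836291,  0.00500717, -0.0661261 ]), 'gripper_width': 1.0000656146992397}
scene 416.69828669196073 250.69284440690504 190.60337967519322 [[-0.861, 0.341, -0.377, 0.85], [0.508, 0.604, -0.614, 0.503], [0.018, -0.72, -0.694, 0.667], [0.0, 0.0, 0.0, 1.0]]
weight1 0.9 [587.0, 168.0, 3.0]
weight1 0.84 [576.0, 288.0, 3.0]
weight1 0.71 [740.0, 252.0, -1.0]
weight1 0.69 [475.0, 147.0, 5.0]
weight1 0.63 [459.0, 267.0, 6.0]
weight1 0.61 [312.0, 195.0, 
[... 656 characters left out ...]
006], [0.006, -0.049, -0.999, 0.972], [0.0, 0.0, 0.0, 1.0]]
weight1 0.97 [591.0, 170.0, 4.0]
weight1 0.91 [574.0, 289.0, -0.0]
weight1 0.83 [478.0, 147.0, 1.0]
weight1 0.78 [319.0, 199.0, 0.0]
weight1 0.74 [462.0, 271.0, -0.0]
weight1 0.61 [739.0, 247.0, 3.0]
mat 0.61 [527.0, 222.0, -1.0]
scale 0.6 [551.0, -197.0, -1.0]
collars 0.72 [639.0, -192.0, 41.0]
pan_top 0.85 [548.0, -193.0, 63.0]
guide 0.72 [591.0, 172.0, 3.0]
guide 0.62 [476.0, 11.0, 2.0]
guide 0.45 [537.0, -192.0, 16.0]
cartridge 0.61 [520.0, 215.0, 3.0]
head_knob 0.65 [659.0, 9.0, 2.0]
head_knob 0.6 [544.0, -194.0, 65.0]
grip_handle 0.88 [481.0, 10.0, 0.0]
filter_disc 0.56 [738.0, 137.0, 1.0]
lens_cap 0.95 [756.0, 10.0, -2.0]
1.2
```

View pics/top0.png

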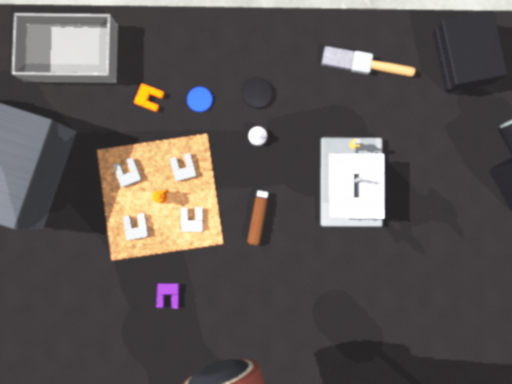

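View pics/scene0.png

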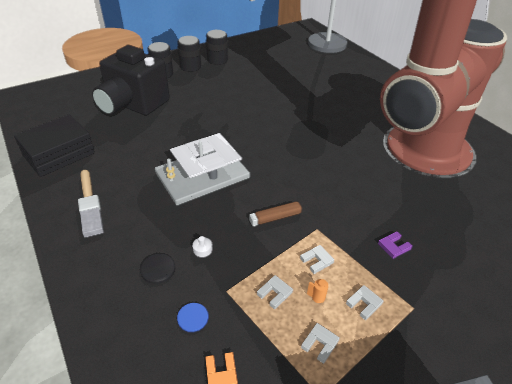

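Candidates seen in the top picture:
- Grey steel weights on the cork mat at px (183,167), (126,172), (192,219) and (135,227). These fit the description.
- Orange U at (149,97) and purple U at (168,296). Both are off the mat and are look-alikes, so I leave them.

The cartridge is at (160,196). The pan is at (357,185), with its column at (354,143). Next I measure the yaws and make the confirming crop.

```bash
cat >> h.py <<'E'
def plane(c,uv,z,k=None):
    k=k or manip.get_calibration(c);T=np.array(k["T"]);uv=np.atleast_2d(uv).astype(float)
    x=(uv[:,0]-k["cx"])/k["fx"];y=(uv[:,1]-k["cy"])/k["fy"]
    if c=="wrist":
        r=np.hypot(x,y)+1e-12;d=np.c_[x/r*np.sin(r),y/r*np.sin(r),np.cos(r)]
    else:d=np.c_[x,y,np.ones_like(x)]
    d=d@T[:3,:3].T;o=T[:3,3];return o+d*((z-o[2])/d[:,2])[:,None]
def rect(pts):  # world xy points -> centre mm, size, yaw deg in +-45
    (c,s,a)=cv2.minAreaRect((pts[:,:2]*1000).astype(np.float32));a=(a+45)%90-45
    return np.round(c,1),np.round(s,1),round(a,1)
E
python3 - <<'E'
from h import *
im=cv2.imread("pics/top0.png");hsv=cv2.cvtColor(im,cv2.COLOR_BGR2HSV)
m=((hsv[...,1]<60)&(hsv[...,2]>120)).astype(np.uint8)
n,l,st,ce=cv2.connectedComponentsWithStats(m,connectivity=4)
for i in range(1,n):
    if st[i,4]>150 and 100<ce[i][0]<400 and 120<ce[i][1]<260:
        v,u=np.where(l==i)
        z=.015 if ce[i][0]<230 else .063
        print(ce[i].round(),st[i,4],*rect(plane("top",np.c_[u,v],z)))
a=cv2.resize(im[125:265,90:230],None,fx=4,fy=4,interpolation=cv2.INTER_CUBIC)
b=cv2.resize(im[125:245,310:400],(420,560),interpolation=cv2.INTER_CUBIC)[:, :230*1]
b=cv2.resize(im[125:245,315:365+25],(240,384),interpolation=cv2.INTER_CUBIC);b=cv2.copyMakeBorder(b,0,176,0,0,cv2.BORDER_CONSTANT)
cv2.imwrite("pics/crop1.png",np.hstack([a,b]))
E
```

```text
[257. 135.] 313 [647.9  10.7] [39.  36.7] 0.7
[352. 182.] 5682 [ 556.5 -183.2] [181.8 130.3] 0.2
[183. 168.] 454 [587.8 168.8] [52.4 47.4] 15.7
[127. 173.] 458 [575.4 287.8] [53.4 48. ] 22.9
[191. 220.] 471 [476.8 149. ] [51.1 46.7] 1.0
[135. 227.] 473 [460.5 266.8] [52.5 47.8] 10.9
```

View pics/crop1.png

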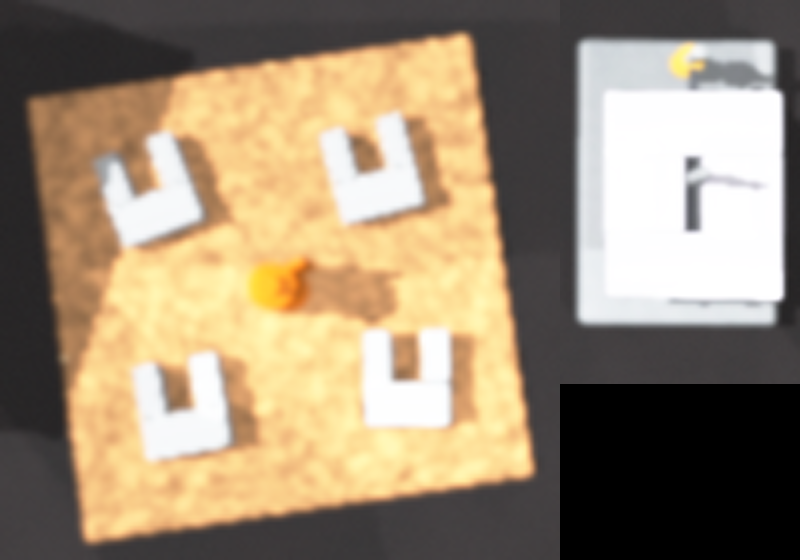

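Call:
play_rows([
  {"offset":[30,-26.5,0],"twist":0.081,"grip":1},
  {"offset":[59.5,-53,0],"twist":0.161,"grip":1},
  {"offset":[89,-79.5,0],"twist":0.241,"grip":1},
  {"offset":[119,-106,0],"twist":0.322,"grip":1},
  {"offset":[148.6,-132.4,0],"twist":0.402,"grip":1},
])

```text
time: 1.62
tool_pos: [0.3297, -0.3936, 0.4047]
tool_rot: [0.0, 1.0, -0.002, 0.0]
contact_force: [-0.1, -0.2, 0.6]
gripper_width: 1.003
```

Call:
play_rows([
  {"offset":[17,-36,0],"twist":0,"grip":1},
  {"offset":[34,-72,0],"twist":0,"grip":1},
  {"offset":[51,-108,0],"twist":0,"grip":1},
  {"offset":[68,-144,10],"twist":0,"grip":1},
  {"offset":[85,-180,20],"twist":0,"grip":1},
])

```text
time: 2.03
tool_pos: [0.4149, -0.2135, 0.3857]
tool_rot: [0.001, 1.0, -0.0, 0.001]
contact_force: [1.0, -0.3, 0.6]
gripper_width: 0.999
```

Call:
play_rows([
  {"offset":[10,-15,20],"twist":0,"grip":1},
  {"offset":[16,-22,50],"twist":0,"grip":1},
  {"offset":[16,-22,50],"twist":0,"grip":1},
  {"offset":[16,-22,50],"twist":0,"grip":1},
])

```text
time: 2.37
tool_pos: [0.4301, -0.1926, 0.3332]
tool_rot: [-0.001, 1.0, 0.001, -0.002]
contact_force: [-0.3, -0.4, 0.0]
gripper_width: 1.002
```

Run:
```python
from h import *
s=manip.state();print(s["time"],s["tool_pos"],s["tool_rot"],s["contact_force"])
k=manip.get_calibration("wrist");print(k["fx"],k["cx"],k["cy"],np.round(k["T"],3).tolist())
im=manip.grab_frame("wrist");cv2.imwrite("pics/w1.png",im)
for q in("scale","collars","pan_top","guide"):
    for r in manip.tip_of(q,"wrist")[:2]:
        print(q,round(r["p"],2),np.round(towld("wrist",r["xyz"])*1000).tolist())
```

```text
2.3667 [ 0.43005626 -0.19262363  0.33320938] [-9.55624618e-04  9.99997839e-01  5.58661163e-04 -1.75982733e-03] [-0.34626412 -0.43224057  0.00785576]
297.3186396354542 261.98980105919225 188.07852170011327 [[0.002, -0.949, -0.315, 0.508], [-1.0, -0.002, 0.001, -0.192], [-0.001, 0.315, -0.949, 0.303], [0.0, 0.0, 0.0, 1.0]]
scale 0.71 [552.0, -197.0, 3.0]
pan_top 0.56 [548.0, -192.0, 71.0]
guide 0.89 [537.0, -197.0, 23.0]
```

View pics/w1.png

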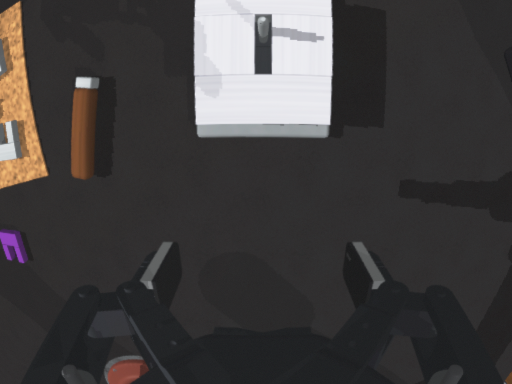

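Run:
```python
from h import *
k=manip.get_calibration("wrist")
im=cv2.imread("pics/w1.png");g=cv2.cvtColor(im,cv2.COLOR_BGR2GRAY).astype(int)
for r in (80,90,100,110,118):
    row=np.abs(np.diff(cv2.GaussianBlur(g.astype(np.float32),(1,3),0)[r]));a=150+row[150:230].argmax()+.5;b=290+row[290:380].argmax()+.5
    for z in(.060,.066,.072):
        P=plane("wrist",[[a,r],[b,r]],z,k);print(r,a,b,z,round((P[0,1]-P[1,1])*1000,1),(P.mean(0)[:2]*1000).round(1))
print((plane("wrist",[[263.5,17],[263.5,22]],.102,k)*1000).round(1),(plane("wrist",[[263.5,40],[263.5,43]],.066,k)*1000).round(1))
c=cv2.resize(im[0:145,180:345],None,fx=4,fy=4,interpolation=cv2.INTER_CUBIC);cv2.imwrite("pics/c2.png",c)
```

```text
80 194.5 330.5 0.06 112.4 [ 522.9 -195.6]
80 194.5 330.5 0.066 109.7 [ 522.5 -195.5]
80 194.5 330.5 0.072 107.0 [ 522.2 -195.5]
90 194.5 331.5 0.06 113.6 [ 514.4 -196. ]
90 194.5 331.5 0.066 110.8 [ 514.3 -196. ]
90 194.5 331.5 0.072 108.1 [ 514.2 -195.9]
100 194.5 330.5 0.06 113.2 [ 506.  -195.6]
100 194.5 330.5 0.066 110.4 [ 506.1 -195.5]
100 194.5 330.5 0.072 107.6 [ 506.1 -195.5]
110 194.5 330.5 0.06 113.6 [ 497.5 -195.5]
110 194.5 330.5 0.066 110.9 [ 497.8 -195.5]
110 194.5 330.5 0.072 108.1 [ 498.1 -195.5]
118 195.5 329.5 0.06 112.4 [ 490.7 -195.5]
118 195.5 329.5 0.066 109.6 [ 491.2 -195.5]
118 195.5 329.5 0.072 106.9 [ 491.6 -195.5]
[[ 563.9 -196.1  102. ]
 [ 560.2 -196.1  102. ]] [[ 553.9 -196.3   66. ]
 [ 551.4 -196.3   66. ]]
```

View pics/c2.png

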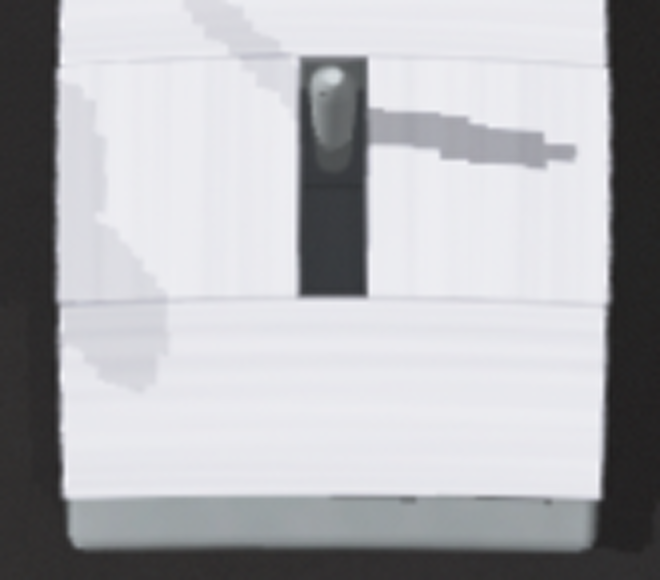

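Call:
play_rows([
  {"offset":[5,-38,0],"twist":0,"grip":1},
  {"offset":[10,-76,0],"twist":0,"grip":1},
  {"offset":[15,-114,0],"twist":0,"grip":1},
  {"offset":[20,-152,0],"twist":0,"grip":1},
  {"offset":[25,-190,0],"twist":0,"grip":1},
])

```text
time: 3.03
tool_pos: [0.4556, -0.0024, 0.3363]
tool_rot: [0.0, 1.0, -0.001, 0.001]
contact_force: [0.3, -0.2, 0.3]
gripper_width: 1.001
```

Call:
play_rows([
  {"offset":[5,-38,10],"twist":0,"grip":1},
  {"offset":[10,-76,20],"twist":0,"grip":1},
  {"offset":[15,-114,35],"twist":0,"grip":1},
  {"offset":[20,-150,50],"twist":0,"grip":1},
  {"offset":[20,-150,50],"twist":0,"grip":1},
])

```text
time: 3.45
tool_pos: [0.475, 0.1506, 0.2829]
tool_rot: [-0.001, 1.0, 0.002, -0.001]
contact_force: [-1.2, -0.4, 0.0]
gripper_width: 0.998
```

```bash
cat > wl.py <<'E'
from h import *
s=manip.state();print(round(s["time"],2),(s["tool_pos"]*1000).round(1),s["tool_rot"].round(4),s["contact_force"].round(1))
k=manip.get_calibration("wrist");im=manip.grab_frame("wrist");cv2.imwrite("pics/wl%d.png"%int(s["time"]*100),im)
hsv=cv2.cvtColor(im,cv2.COLOR_BGR2HSV);m=((hsv[...,1]<70)&(hsv[...,2]>110)).astype(np.uint8)
n,l,st,ce=cv2.connectedComponentsWithStats(m,connectivity=4)
for i in range(1,n):
    if st[i,4]>400:
        v,u=np.where(l==i);c,sz,a=rect(plane("wrist",np.c_[u,v],.015,k));d=c-s["tool_pos"][:2]*1000
        if 35<sz.min() and sz.max()<75: print(ce[i].round(),st[i,4],c,sz,a,"d",d.round(1))
for r in manip.tip_of("weight1","wrist")[:4]: print(round(r["p"],2),np.round(towld("wrist",r["xyz"])*1000).tolist())
E
python3 wl.py
```

```text
3.45 [475.  150.6 282.9] [-9.0e-04  1.0e+00  2.2e-03 -1.5e-03] [-1.2 -0.4  0. ]
[242.  54.] 2750 [588.2 168.3] [50.8 44.5] 15.9 d [113.2  17.7]
[109.  79.] 2169 [575.9 285.7] [52.3 48.3] 22.3 d [100.9 135.1]
[266. 187.] 2483 [477.8 147.8] [51.9 44.3] 2.1 d [ 2.8 -2.8]
[139. 202.] 2137 [461.7 264.7] [51.8 48.9] 11.1 d [-13.3 114.1]
0.82 [464.0, 263.0, 6.0]
0.81 [478.0, 143.0, 9.0]
0.7 [315.0, 188.0, 4.0]
0.67 [586.0, 162.0, 5.0]
```

Call:
play_rows([
  {"offset":[2.5,2.6,25],"twist":-0.022,"grip":0.65},
  {"offset":[2.5,2.6,55],"twist":-0.022,"grip":0.65},
  {"offset":[2.5,2.6,80],"twist":-0.022,"grip":0.65},
  {"offset":[2.5,2.6,95],"twist":-0.022,"grip":0.65},
  {"offset":[2.5,2.6,95],"twist":-0.022,"grip":0.65},
])

```text
time: 3.97
tool_pos: [0.477, 0.1422, 0.1873]
tool_rot: [0.001, 1.0, 0.009, -0.003]
contact_force: [-0.2, 0.5, -0.2]
gripper_width: 0.653
```

Call:
play_rows([
  {"offset":[0,0,4],"twist":0,"grip":0.65},
  {"offset":[0,0,7],"twist":0,"grip":0.65},
  {"offset":[0,0,9],"twist":0,"grip":0.65},
  {"offset":[0,0,9],"twist":0,"grip":0.65},
])

```text
time: 4.3
tool_pos: [0.4786, 0.1439, 0.1818]
tool_rot: [-0.0, 1.0, 0.011, 0.001]
contact_force: [-0.4, 0.7, 0.2]
gripper_width: 0.648
```

```bash
python3 wl.py
```

```text
4.3 [478.6 143.9 181.8] [-1.000e-04  9.999e-01  1.070e-02  1.000e-03] [-0.4  0.7  0.2]
[216.  44.] 6531 [587.2 168.1] [48.8 44.3] 15.6 d [108.6  24.2]
[25. 85.] 2913 [574.7 287.4] [53.4 44.4] 22.1 d [ 96.1 143.5]
[255. 251.] 5244 [478.7 147.7] [53.5 44.2] 2.0 d [0.1 3.8]
[ 73. 261.] 2770 [462.6 264.4] [53.2 49.9] 11.1 d [-16.  120.5]
0.94 [462.0, 267.0, 5.0]
0.72 [478.0, 149.0, 6.0]
0.63 [585.0, 168.0, 2.0]
0.58 [575.0, 292.0, 7.0]
```

Call:
play_rows([
  {"offset":[0,-3.6,0],"twist":0,"grip":0.65},
  {"offset":[0,-3.6,3],"twist":-0.01,"grip":0.65},
  {"offset":[0,-3.6,3],"twist":-0.01,"grip":0.65},
  {"offset":[0,-3.6,3],"twist":-0.01,"grip":0.3},
  {"offset":[0,-3.6,3],"twist":-0.01,"grip":0.3},
])

```text
time: 4.82
tool_pos: [0.4781, 0.1479, 0.1781]
tool_rot: [-0.0, 1.0, 0.016, 0.0]
contact_force: [0.6, 1.1, -2.6]
gripper_width: 0.49
```

Call:
play_rows([
  {"offset":[0,0,0],"twist":0,"grip":0.3},
  {"offset":[0,0,0],"twist":0,"grip":0.3},
  {"offset":[0,0,0],"twist":0,"grip":0.3},
])

```text
time: 5.07
tool_pos: [0.4781, 0.1478, 0.1779]
tool_rot: [-0.0, 1.0, 0.016, 0.0]
contact_force: [0.7, -0.3, 1.4]
gripper_width: 0.491
```

Run:
```python
from h import *
s=manip.state();print(s["time"],s["tool_pos"],s["contact_force"],s["ft_torque"],s["gripper_width"])
im=manip.grab_frame("wrist");cv2.imwrite("pics/g1.png",cv2.resize(im[130:384,100:420],None,fx=2,fy=2))
```

```text
5.0667 [0.47808044 0.14780051 0.17792351] [ 0.65072825 -0.28008815  1.39566501] [ 0.03256305 -0.02436483  0.0465334 ] 0.49149371818767784
```

View pics/g1.png

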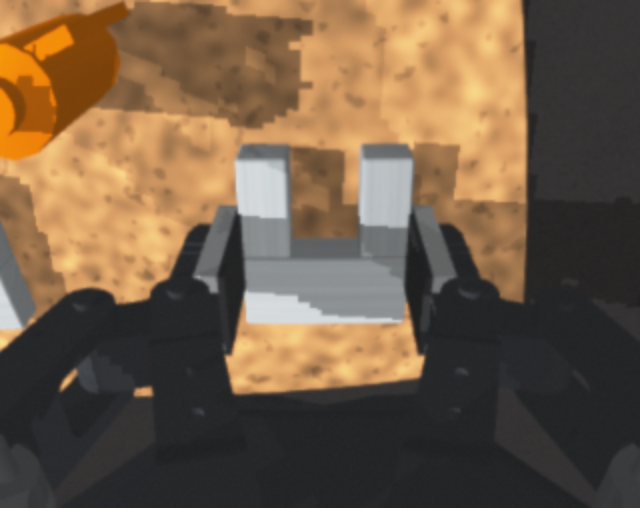

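Call:
play_rows([
  {"offset":[0,0,-20],"twist":0.0,"grip":0.3},
  {"offset":[0,0,-55],"twist":0.016,"grip":0.3},
  {"offset":[0,0,-82],"twist":0.032,"grip":0.3},
  {"offset":[0,0,-82],"twist":0.032,"grip":0.3},
])

```text
time: 5.45
tool_pos: [0.48, 0.148, 0.2656]
tool_rot: [-0.001, 1.0, -0.0, 0.005]
contact_force: [1.4, 0.3, -0.1]
gripper_width: 0.496
```

Call:
play_rows([
  {"offset":[3,36,0],"twist":0,"grip":0.3},
  {"offset":[6,74,0],"twist":0,"grip":0.3},
  {"offset":[9,112,0],"twist":0,"grip":0.3},
  {"offset":[12,150,0],"twist":0,"grip":0.3},
  {"offset":[15,188,0],"twist":0,"grip":0.3},
])

```text
time: 5.87
tool_pos: [0.492, -0.0418, 0.2583]
tool_rot: [-0.0, 1.0, 0.0, -0.001]
contact_force: [0.7, 0.5, -1.1]
gripper_width: 0.496
```

Call:
play_rows([
  {"offset":[3,38,0],"twist":0,"grip":0.3},
  {"offset":[6,76,0],"twist":0,"grip":0.3},
  {"offset":[9,114,0],"twist":0,"grip":0.3},
  {"offset":[11,140,0],"twist":0,"grip":0.3},
  {"offset":[12,155.5,0],"twist":0,"grip":0.3},
])

```text
time: 6.28
tool_pos: [0.5043, -0.1984, 0.2584]
tool_rot: [-0.0, 1.0, -0.001, -0.001]
contact_force: [-0.1, 0.3, -0.9]
gripper_width: 0.494
```

Call:
play_rows([
  {"offset":[0,0,0],"twist":0,"grip":0.3},
  {"offset":[0,0,0],"twist":0,"grip":0.3},
  {"offset":[0,0,0],"twist":0,"grip":0.3},
  {"offset":[0,0,0],"twist":0,"grip":0.3},
])

```text
time: 6.62
tool_pos: [0.5047, -0.1943, 0.2591]
tool_rot: [-0.0, 1.0, 0.001, -0.0]
contact_force: [-0.4, -0.5, -1.2]
gripper_width: 0.492
```

Run:
```python
from h import *
s=manip.state();print(s["time"],s["tool_pos"],s["tool_rot"],s["contact_force"],s["ft_torque"],s["gripper_width"])
k=manip.get_calibration("wrist")
im=manip.grab_frame("wrist");cv2.imwrite("pics/g2.png",cv2.resize(im[0:384,100:420],None,fx=1.5,fy=1.5))
print((plane("wrist",[[262,20],[262,40],[262,60],[262,80],[262,100]],.102,k)*1000).round(1).tolist())
```

```text
6.6167 [ 0.50470382 -0.19427513  0.25908534] [-4.86475791e-04  9.99999448e-01  7.94568921e-04 -4.86259481e-04] [-0.372682   -0.54322869 -1.17861647] [ 0.03839202 -0.0245852  -0.0705089 ] 0.4919060962359914
[[615.2, -194.0, 102.0], [606.3, -194.0, 102.0], [597.5, -194.0, 102.0], [588.9, -194.0, 102.0], [580.4, -194.0, 102.0]]
```

View pics/g2.png

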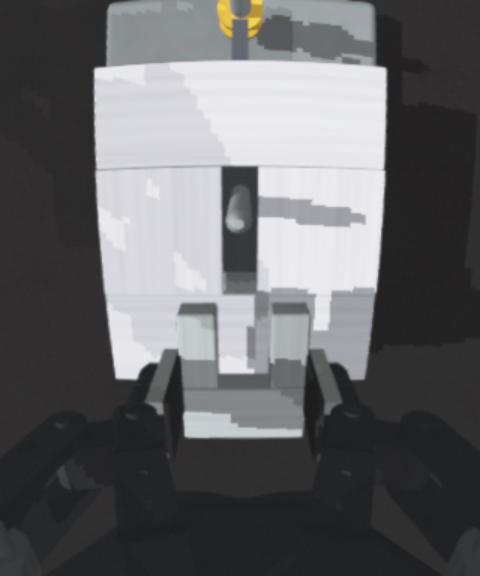

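Call:
play_rows([
  {"offset":[0,0,8],"twist":0,"grip":0.3},
  {"offset":[0,0,15],"twist":0,"grip":0.3},
  {"offset":[0,0,20],"twist":0,"grip":0.3},
  {"offset":[0,0,24],"twist":0,"grip":0.3},
  {"offset":[0,0,24],"twist":0,"grip":0.3},
])

```text
time: 7.08
tool_pos: [0.5044, -0.1953, 0.2341]
tool_rot: [-0.001, 1.0, 0.0, -0.001]
contact_force: [0.2, 0.5, -1.1]
gripper_width: 0.494
```

Call:
play_rows([
  {"offset":[8,0,0],"twist":0,"grip":0.3},
  {"offset":[18,0,0],"twist":0,"grip":0.3},
  {"offset":[26,0,0],"twist":0,"grip":0.3},
  {"offset":[32,0,0],"twist":0,"grip":0.3},
  {"offset":[34,0,0],"twist":0,"grip":0.3},
])

```text
time: 7.5
tool_pos: [0.5403, -0.1959, 0.2362]
tool_rot: [0.0, 1.0, 0.0, 0.001]
contact_force: [0.4, 0.6, -0.5]
gripper_width: 0.497
```

Call:
play_rows([
  {"offset":[1,0,0],"twist":0,"grip":0.3},
  {"offset":[2,0,0],"twist":0,"grip":0.3},
  {"offset":[3,0,0],"twist":0,"grip":0.3},
  {"offset":[4,0,0],"twist":0,"grip":0.3},
  {"offset":[4,0,0],"twist":0,"grip":0.3},
])

```text
time: 7.92
tool_pos: [0.5428, -0.1958, 0.2357]
tool_rot: [-0.0, 1.0, -0.0, 0.0]
contact_force: [0.4, 0.4, -1.0]
gripper_width: 0.492
```

Run:
```python
from h import *
s=manip.state();print(s["time"],s["tool_pos"],s["tool_rot"],s["contact_force"],s["ft_torque"],s["gripper_width"])
im=manip.grab_frame("wrist");cv2.imwrite("pics/g3.png",cv2.resize(im[0:384,100:420],None,fx=1.5,fy=1.5))
```

```text
7.9167 [ 0.54284635 -0.19575037  0.23570452] [-4.53162022e-05  9.99999988e-01 -1.41303407e-04  5.40362862e-05] [ 0.40916803  0.40982136 -1.01462674] [-0.00181879  0.04562588  0.06898756] 0.4921551372554038
```

View pics/g3.png

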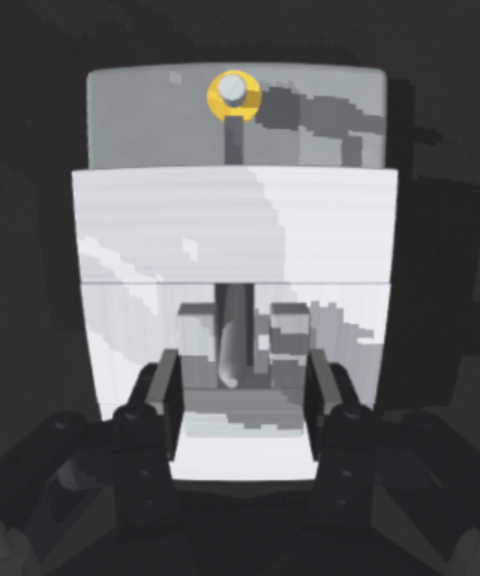

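Call:
play_rows([
  {"offset":[2,-1.4,0],"twist":0,"grip":0.3},
  {"offset":[4,-2.8,0],"twist":0,"grip":0.3},
  {"offset":[6,-2.8,0],"twist":0,"grip":0.3},
  {"offset":[7,-2.8,0],"twist":0,"grip":0.3},
  {"offset":[8,-2.8,0],"twist":0,"grip":0.3},
])

```text
time: 8.38
tool_pos: [0.551, -0.1929, 0.2357]
tool_rot: [-0.0, 1.0, -0.0, -0.0]
contact_force: [-0.1, 0.5, -0.6]
gripper_width: 0.494
```

Call:
play_rows([
  {"offset":[0.4,0,0],"twist":0,"grip":0.3},
  {"offset":[0.8,0,0],"twist":0,"grip":0.3},
  {"offset":[1.2,0,0],"twist":0,"grip":0.3},
  {"offset":[1.6,0,0],"twist":0,"grip":0.3},
  {"offset":[2,0,0],"twist":0,"grip":0.3},
])

```text
time: 8.8
tool_pos: [0.5529, -0.193, 0.2357]
tool_rot: [-0.0, 1.0, -0.0, -0.0]
contact_force: [0.3, -0.7, -0.7]
gripper_width: 0.493
```

Call:
play_rows([
  {"offset":[0.4,0,0],"twist":0,"grip":0.3},
  {"offset":[0.8,0,0],"twist":0,"grip":0.3},
  {"offset":[1.2,0,0],"twist":0,"grip":0.3},
  {"offset":[1.6,0,0],"twist":0,"grip":0.3},
  {"offset":[2,0,0],"twist":0,"grip":0.3},
])

```text
time: 9.22
tool_pos: [0.5549, -0.193, 0.2357]
tool_rot: [-0.0, 1.0, -0.0, -0.0]
contact_force: [0.2, -0.3, -1.6]
gripper_width: 0.491
```

Call:
play_rows([
  {"offset":[0.4,0,0],"twist":0,"grip":0.3},
  {"offset":[0.8,0,0],"twist":0,"grip":0.3},
  {"offset":[1,0,0],"twist":0,"grip":0.3},
  {"offset":[1,0,0],"twist":0,"grip":0.3},
])

```text
time: 9.55
tool_pos: [0.5559, -0.193, 0.2357]
tool_rot: [-0.0, 1.0, -0.0, 0.0]
contact_force: [-0.2, 0.2, -1.1]
gripper_width: 0.493
```

Call:
play_rows([
  {"offset":[0.3,0,0],"twist":0,"grip":0.3},
  {"offset":[0.6,0,0],"twist":0,"grip":0.3},
  {"offset":[1,0,0],"twist":0,"grip":0.3},
  {"offset":[1,0,0],"twist":0,"grip":0.3},
])

```text
time: 9.88
tool_pos: [0.5569, -0.193, 0.2357]
tool_rot: [-0.0, 1.0, -0.0, 0.0]
contact_force: [-0.0, -0.8, -1.5]
gripper_width: 0.494
```

Call:
play_rows([
  {"offset":[0.3,0,0],"twist":0,"grip":0.3},
  {"offset":[0.6,0,0],"twist":0,"grip":0.3},
  {"offset":[0.8,0,0],"twist":0,"grip":0.3},
  {"offset":[0.8,0,0],"twist":0,"grip":0.3},
])

```text
time: 10.22
tool_pos: [0.5577, -0.193, 0.2357]
tool_rot: [0.0, 1.0, -0.0, 0.0]
contact_force: [0.4, -0.1, -1.5]
gripper_width: 0.496
```

Call:
play_rows([
  {"offset":[0.3,0,0],"twist":0,"grip":0.3},
  {"offset":[0.6,0,0],"twist":0,"grip":0.3},
  {"offset":[0.8,0,0],"twist":0,"grip":0.3},
  {"offset":[0.8,0,0],"twist":0,"grip":0.3},
])

```text
time: 10.55
tool_pos: [0.5585, -0.193, 0.2357]
tool_rot: [0.0, 1.0, -0.0, 0.0]
contact_force: [0.2, -0.1, -1.6]
gripper_width: 0.491
```

Call:
play_rows([
  {"offset":[0.3,0,0],"twist":0,"grip":0.3},
  {"offset":[0.6,0,0],"twist":0,"grip":0.3},
  {"offset":[0.6,0,0],"twist":0,"grip":0.3},
  {"offset":[0.6,0,0],"twist":0,"grip":0.3},
])

```text
time: 10.88
tool_pos: [0.5591, -0.193, 0.2357]
tool_rot: [-0.0, 1.0, -0.0, 0.0]
contact_force: [-0.1, 0.5, -0.8]
gripper_width: 0.494
```

Call:
play_rows([
  {"offset":[0.3,0,0],"twist":0,"grip":0.3},
  {"offset":[0.6,0,0],"twist":0,"grip":0.3},
  {"offset":[0.6,0,0],"twist":0,"grip":0.3},
])

```text
time: 11.13
tool_pos: [0.5596, -0.193, 0.2357]
tool_rot: [-0.0, 1.0, -0.0, -0.0]
contact_force: [-1.8, 0.9, -1.1]
gripper_width: 0.492
```

Call:
play_rows([
  {"offset":[0.3,0,0],"twist":0,"grip":0.3},
  {"offset":[0.6,0,0],"twist":0,"grip":0.3},
  {"offset":[0.6,0,0],"twist":0,"grip":0.3},
])

```text
time: 11.38
tool_pos: [0.5601, -0.193, 0.2357]
tool_rot: [-0.0, 1.0, -0.0, -0.001]
contact_force: [-3.3, 0.4, 0.4]
gripper_width: 0.5
```

Run:
```python
from h import *
s=manip.state();print(s["time"],s["tool_pos"],s["contact_force"])
im=manip.grab_frame("wrist");sc=manip.grab_frame("scene");
a=cv2.resize(im[100:340,140:380],(560,560),interpolation=cv2.INTER_CUBIC)
b=cv2.resize(sc[120:220,145:260],(240,209),interpolation=cv2.INTER_CUBIC);b=cv2.copyMakeBorder(b,0,351,0,0,cv2.BORDER_CONSTANT)
cv2.imwrite("pics/g4.png",np.hstack([a,b]))
```

```text
11.3833 [ 0.56009113 -0.19301472  0.23565108] [-3.34249236  0.42457787  0.43541609]
```

View pics/g4.png

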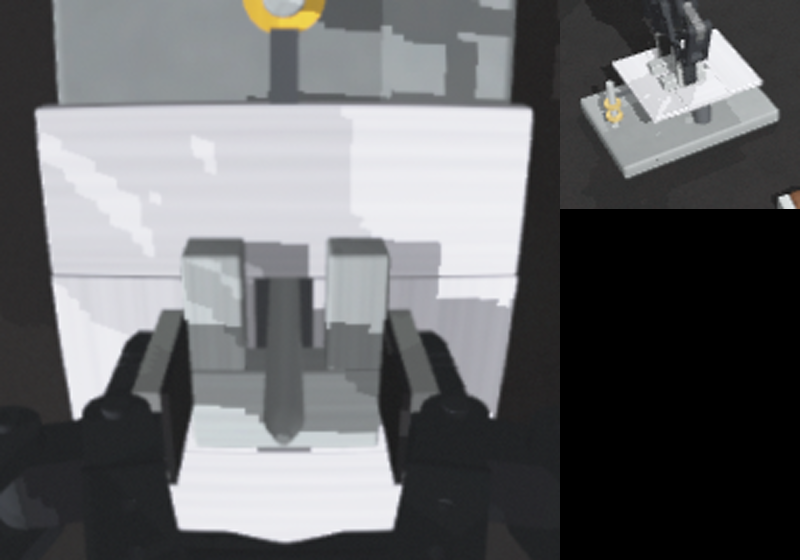

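Call:
play_rows([
  {"offset":[-0.2,0,0],"twist":0,"grip":0.55},
  {"offset":[-0.2,0,0],"twist":0,"grip":0.6},
  {"offset":[-0.2,0,0],"twist":0,"grip":0.65},
  {"offset":[-0.2,0,0],"twist":0,"grip":0.7},
  {"offset":[-0.2,0,-5],"twist":0,"grip":0.7},
])

```text
time: 11.9
tool_pos: [0.5599, -0.1928, 0.24]
tool_rot: [-0.0, 1.0, -0.0, -0.001]
contact_force: [-0.9, 0.2, -1.1]
gripper_width: 0.698
```

Call:
play_rows([
  {"offset":[0,0,-20],"twist":0,"grip":0.7},
  {"offset":[0,0,-55],"twist":0,"grip":0.7},
  {"offset":[0,0,-75],"twist":0,"grip":0.7},
  {"offset":[0,0,-75],"twist":0,"grip":0.7},
  {"offset":[0,0,-75],"twist":0,"grip":0.7},
])

```text
time: 12.32
tool_pos: [0.5607, -0.1932, 0.3182]
tool_rot: [0.001, 1.0, -0.0, 0.002]
contact_force: [-0.4, -0.2, -0.5]
gripper_width: 0.702
```

```bash
cat > pan.py <<'E'
from h import *
import sys
s=manip.state();print(round(s["time"],2),(s["tool_pos"]*1000).round(1),s["contact_force"].round(2))
for c in("wrist","scene","top"):
    im=manip.grab_frame(c);cv2.imwrite(f"pics/p_{c}_{sys.argv[1]}.png",im)
    for q in("pan_top","weight1"):
        for r in manip.tip_of(q,c)[:6]:
            p=towld(c,r["xyz"])*1000
            if p[1]<-130:print(c,q,round(r["p"],2),p.round(1).tolist())
E
python3 pan.py 1
```

```text
12.32 [ 560.7 -193.2  318.2] [-0.38 -0.21 -0.46]
wrist pan_top 0.9 [544.0, -188.2, 54.0]
wrist weight1 0.75 [558.5, -191.4, 51.2]
wrist weight1 0.65 [525.8, -189.2, 16.2]
scene pan_top 0.7 [550.0, -191.5, 52.2]
scene weight1 0.61 [555.5, -194.4, 53.2]
top pan_top 0.9 [550.0, -191.4, 54.7]
top weight1 0.45 [559.2, -188.5, 51.8]
```

Call:
play_rows([
  {"offset":[3,-36,0],"twist":0,"grip":0.7},
  {"offset":[6,-74,0],"twist":0,"grip":0.7},
  {"offset":[9,-112,0],"twist":0,"grip":0.7},
  {"offset":[12,-150,0],"twist":0,"grip":0.7},
  {"offset":[15,-188,0],"twist":0,"grip":0.7},
])

```text
time: 13.18
tool_pos: [0.5749, -0.0034, 0.3156]
tool_rot: [-0.0, 1.0, -0.0, 0.0]
contact_force: [0.7, 0.5, 0.4]
gripper_width: 0.7
```

Call:
play_rows([
  {"offset":[3,-38,5],"twist":-0.06,"grip":0.7},
  {"offset":[6,-76,15],"twist":-0.12,"grip":0.7},
  {"offset":[9,-114,30],"twist":-0.18,"grip":0.7},
  {"offset":[11,-150,50],"twist":-0.24,"grip":0.7},
  {"offset":[13,-174,70],"twist":-0.276,"grip":0.7},
])

```text
time: 13.6
tool_pos: [0.5881, 0.1721, 0.2456]
tool_rot: [-0.0, 0.99, 0.14, 0.001]
contact_force: [-0.0, -0.5, 0.0]
gripper_width: 0.696
```

Call:
play_rows([
  {"offset":[0,0,20],"twist":0,"grip":0.65},
  {"offset":[0,0,30],"twist":0,"grip":0.65},
  {"offset":[0,0,30],"twist":0,"grip":0.65},
  {"offset":[0,0,30],"twist":0,"grip":0.65},
])

```text
time: 13.93
tool_pos: [0.5881, 0.1684, 0.2153]
tool_rot: [0.0, 0.991, 0.137, -0.001]
contact_force: [0.4, -0.6, 0.2]
gripper_width: 0.654
```

```bash
python3 wl.py
```

```text
13.93 [588.1 168.4 215.3] [ 1.000e-04  9.906e-01  1.371e-01 -7.000e-04] [ 0.4 -0.6  0.2]
[ 96. 193.] 3212 [577.4 285.3] [51.1 50.5] 22.4 d [-10.7 116.9]
[486. 185.] 2000 [657.5   9.5] [38.7 62.3] 5.2 d [  69.4 -158.9]
[263. 221.] 4245 [589.9 168.9] [52.6 44.3] 15.8 d [1.8 0.5]
0.91 [588.0, 166.0, 2.0]
0.83 [576.0, 287.0, 8.0]
```

Call:
play_rows([
  {"offset":[1,0,15],"twist":0,"grip":0.65},
  {"offset":[1,0,30],"twist":0,"grip":0.65},
  {"offset":[1,0,38],"twist":0,"grip":0.65},
  {"offset":[1,0,38],"twist":0,"grip":0.65},
  {"offset":[1,0,38],"twist":0,"grip":0.65},
])

```text
time: 14.45
tool_pos: [0.5893, 0.1689, 0.1783]
tool_rot: [-0.0, 0.991, 0.137, 0.0]
contact_force: [0.3, -0.3, -0.9]
gripper_width: 0.651
```

Call:
play_rows([
  {"offset":[0,0,0],"twist":0,"grip":0.3},
  {"offset":[0,0,0],"twist":0,"grip":0.3},
  {"offset":[0,0,0],"twist":0,"grip":0.3},
  {"offset":[0,0,0],"twist":0,"grip":0.3},
  {"offset":[0,0,0],"twist":0,"grip":0.3},
])

```text
time: 14.87
tool_pos: [0.59, 0.1693, 0.1796]
tool_rot: [0.0, 0.991, 0.137, 0.001]
contact_force: [-0.7, -1.6, 6.2]
gripper_width: 0.49
```

Call:
play_rows([
  {"offset":[0,0,-20],"twist":0,"grip":0.3},
  {"offset":[0,0,-55],"twist":0.08,"grip":0.3},
  {"offset":[0,0,-82],"twist":0.18,"grip":0.3},
  {"offset":[0,0,-82],"twist":0.276,"grip":0.3},
  {"offset":[0,0,-82],"twist":0.276,"grip":0.3},
])

```text
time: 15.28
tool_pos: [0.5898, 0.1695, 0.2622]
tool_rot: [-0.0, 1.0, -0.001, 0.002]
contact_force: [-0.6, -1.0, -2.3]
gripper_width: 0.495
```

```bash
python3 - <<'E'
from h import *
s=manip.state();print(s["time"],s["tool_pos"],s["tool_rot"],s["contact_force"])
E
python3 wl.py
```

```text
15.2833 [0.58977309 0.16948421 0.262175  ] [-3.92117265e-04  9.99997217e-01 -8.05690986e-04  2.18223998e-03] [-0.60534824 -0.97589003 -2.32477654]
15.28 [589.8 169.5 262.2] [-4.0e-04  1.0e+00 -8.0e-04  2.2e-03] [-0.6 -1.  -2.3]
[449. 120.] 1671 [657.1  11.3] [38.7 49.7] 6.6 d [  67.3 -158.2]
[128. 212.] 2455 [577.3 285.2] [51.3 50.4] 21.7 d [-12.5 115.7]
0.86 [735.0, 242.0, 2.0]
0.64 [583.0, 166.0, 82.0]
0.53 [735.0, 135.0, -5.0]
```

Call:
play_rows([
  {"offset":[-16,32,0],"twist":0,"grip":0.3},
  {"offset":[-33,66,0],"twist":0,"grip":0.3},
  {"offset":[-50,100,0],"twist":0,"grip":0.3},
  {"offset":[-66,134,0],"twist":0,"grip":0.3},
  {"offset":[-71,170,0],"twist":0,"grip":0.3},
])

```text
time: 15.8
tool_pos: [0.5151, -0.0013, 0.2567]
tool_rot: [-0.001, 1.0, 0.002, -0.003]
contact_force: [0.8, 0.2, -1.5]
gripper_width: 0.489
```

Call:
play_rows([
  {"offset":[0,38,0],"twist":0,"grip":0.3},
  {"offset":[0,76,0],"twist":0,"grip":0.3},
  {"offset":[0,114,0],"twist":0,"grip":0.3},
  {"offset":[0,150,0],"twist":0,"grip":0.3},
  {"offset":[0,178,0],"twist":0,"grip":0.3},
])

```text
time: 16.22
tool_pos: [0.5168, -0.1809, 0.2576]
tool_rot: [-0.001, 1.0, 0.0, -0.002]
contact_force: [-0.1, 0.8, -2.7]
gripper_width: 0.489
```

Call:
play_rows([
  {"offset":[0,10,0],"twist":0,"grip":0.3},
  {"offset":[0,14.2,0],"twist":0,"grip":0.3},
  {"offset":[0,14.2,0],"twist":0,"grip":0.3},
  {"offset":[0,14.2,0],"twist":0,"grip":0.3},
  {"offset":[0,14.2,0],"twist":0,"grip":0.3},
])

```text
time: 16.63
tool_pos: [0.5179, -0.1914, 0.259]
tool_rot: [-0.001, 1.0, 0.001, -0.001]
contact_force: [0.4, 0.7, -1.1]
gripper_width: 0.486
```

Run:
```python
from h import *
s=manip.state();print(s["time"],s["tool_pos"],s["tool_rot"],s["contact_force"])
im=manip.grab_frame("wrist");sc=manip.grab_frame("scene");
a=cv2.resize(im[60:340,122:402],(560,560),interpolation=cv2.INTER_CUBIC)
b=cv2.resize(sc[120:220,145:260],(240,209),interpolation=cv2.INTER_CUBIC);b=cv2.copyMakeBorder(b,0,351,0,0,cv2.BORDER_CONSTANT)
cv2.imwrite("pics/g5.png",np.hstack([a,b]))
```

```text
16.6333 [ 0.51792431 -0.19144286  0.25902195] [-5.28362997e-04  9.99999270e-01  9.28470259e-04 -5.64375019e-04] [ 0.4108322   0.65965683 -1.08624213]
```

View pics/g5.png

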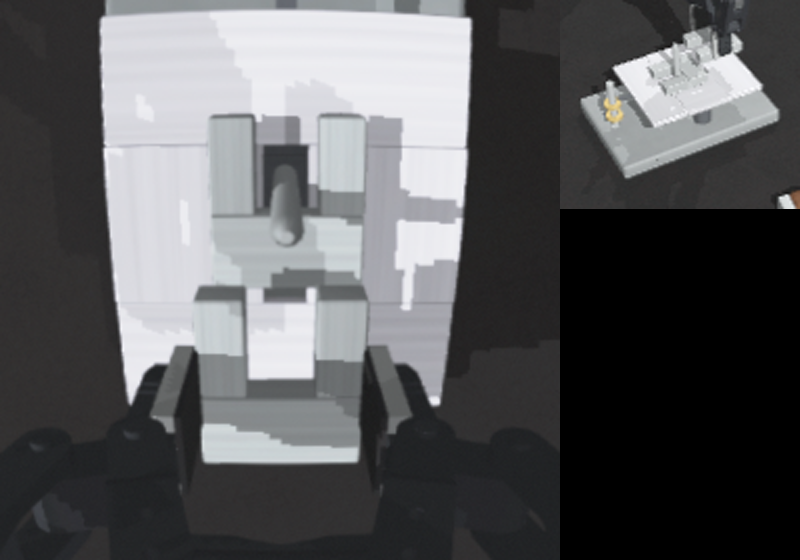

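Call:
play_rows([
  {"offset":[0,0,8],"twist":0,"grip":0.3},
  {"offset":[0,0,15],"twist":0,"grip":0.3},
  {"offset":[0,0,20],"twist":0,"grip":0.3},
  {"offset":[0,0,23.5],"twist":0,"grip":0.3},
  {"offset":[0,0,23.5],"twist":0,"grip":0.3},
])

```text
time: 17.15
tool_pos: [0.5177, -0.1926, 0.2349]
tool_rot: [-0.001, 1.0, -0.0, -0.001]
contact_force: [-0.4, -0.1, -0.4]
gripper_width: 0.489
```

Call:
play_rows([
  {"offset":[7,0,0],"twist":0,"grip":0.3},
  {"offset":[15,0,0],"twist":0,"grip":0.3},
  {"offset":[23,0,0],"twist":0,"grip":0.3},
  {"offset":[29,0,0],"twist":0,"grip":0.3},
  {"offset":[34,0,0],"twist":0,"grip":0.3},
])

```text
time: 17.57
tool_pos: [0.5532, -0.193, 0.2366]
tool_rot: [0.0, 1.0, 0.0, 0.0]
contact_force: [-0.4, -0.3, -0.8]
gripper_width: 0.493
```

Call:
play_rows([
  {"offset":[1,0,0],"twist":0,"grip":0.3},
  {"offset":[2,0,0],"twist":0,"grip":0.3},
  {"offset":[3,0,0],"twist":0,"grip":0.3},
  {"offset":[3.5,0,0],"twist":0,"grip":0.3},
  {"offset":[3.5,0,0],"twist":0,"grip":0.3},
])

```text
time: 17.98
tool_pos: [0.5555, -0.1929, 0.2362]
tool_rot: [-0.0, 1.0, -0.0, 0.0]
contact_force: [0.1, -0.5, -0.9]
gripper_width: 0.491
```

Call:
play_rows([
  {"offset":[0.4,0,0],"twist":0,"grip":0.3},
  {"offset":[0.8,0,0],"twist":0,"grip":0.3},
  {"offset":[1,0,0],"twist":0,"grip":0.3},
  {"offset":[1,0,0],"twist":0,"grip":0.3},
])

```text
time: 18.32
tool_pos: [0.5565, -0.1929, 0.2362]
tool_rot: [-0.0, 1.0, -0.0, -0.0]
contact_force: [-0.8, 0.1, -0.5]
gripper_width: 0.495
```

Call:
play_rows([
  {"offset":[0.4,0,0],"twist":0,"grip":0.3},
  {"offset":[0.8,0,0],"twist":0,"grip":0.3},
  {"offset":[0.8,0,0],"twist":0,"grip":0.3},
  {"offset":[0.8,0,0],"twist":0,"grip":0.3},
])

```text
time: 18.65
tool_pos: [0.5574, -0.1929, 0.2362]
tool_rot: [0.0, 1.0, -0.0, 0.0]
contact_force: [-0.5, 1.6, -1.2]
gripper_width: 0.49
```

Call:
play_rows([
  {"offset":[0.4,0,0],"twist":0,"grip":0.3},
  {"offset":[0.6,0,0],"twist":0,"grip":0.3},
  {"offset":[0.6,0,0],"twist":0,"grip":0.3},
])

```text
time: 18.9
tool_pos: [0.558, -0.1929, 0.2362]
tool_rot: [0.0, 1.0, -0.0, 0.0]
contact_force: [0.2, -0.2, 0.0]
gripper_width: 0.492
```

Call:
play_rows([
  {"offset":[0.3,0,0],"twist":0,"grip":0.3},
  {"offset":[0.6,0,0],"twist":0,"grip":0.3},
  {"offset":[0.6,0,0],"twist":0,"grip":0.3},
])

```text
time: 19.15
tool_pos: [0.5586, -0.1929, 0.2362]
tool_rot: [-0.0, 1.0, -0.0, 0.0]
contact_force: [-0.2, 0.5, -0.8]
gripper_width: 0.489
```

Call:
play_rows([
  {"offset":[0.3,0,0],"twist":0,"grip":0.3},
  {"offset":[0.6,0,0],"twist":0,"grip":0.3},
  {"offset":[0.6,0,0],"twist":0,"grip":0.3},
])

```text
time: 19.4
tool_pos: [0.5592, -0.1929, 0.2362]
tool_rot: [-0.0, 1.0, -0.0, 0.0]
contact_force: [-0.8, 0.5, -0.1]
gripper_width: 0.488
```

Call:
play_rows([
  {"offset":[0.3,0,0],"twist":0,"grip":0.3},
  {"offset":[0.5,0,0],"twist":0,"grip":0.3},
  {"offset":[0.5,0,0],"twist":0,"grip":0.3},
])

```text
time: 19.65
tool_pos: [0.5597, -0.1929, 0.2362]
tool_rot: [0.0, 1.0, -0.0, 0.0]
contact_force: [-0.9, 0.9, -0.4]
gripper_width: 0.491
```

Call:
play_rows([
  {"offset":[0.3,0,0],"twist":0,"grip":0.3},
  {"offset":[0.4,0,0],"twist":0,"grip":0.3},
  {"offset":[0.4,0,0],"twist":0,"grip":0.3},
])

```text
time: 19.9
tool_pos: [0.5601, -0.1929, 0.2362]
tool_rot: [-0.0, 1.0, -0.0, 0.0]
contact_force: [-0.4, 1.0, -0.8]
gripper_width: 0.497
```

Call:
play_rows([
  {"offset":[0,0,0],"twist":0,"grip":0.3},
])

```text
time: 19.98
tool_pos: [0.56, -0.1929, 0.2362]
tool_rot: [0.0, 1.0, -0.0, 0.0]
contact_force: [-0.7, -0.4, -0.2]
gripper_width: 0.486
```

Call:
play_rows([
  {"offset":[0.3,0,0],"twist":0,"grip":0.3},
  {"offset":[0.5,0,0],"twist":0,"grip":0.3},
  {"offset":[0.5,0,0],"twist":0,"grip":0.3},
])

```text
time: 20.23
tool_pos: [0.5605, -0.1929, 0.2362]
tool_rot: [-0.0, 1.0, -0.0, -0.0]
contact_force: [-1.3, -0.4, 0.0]
gripper_width: 0.491
```

Call:
play_rows([
  {"offset":[0.3,0,0],"twist":0,"grip":0.3},
  {"offset":[0.4,0,0],"twist":0,"grip":0.3},
  {"offset":[0.4,0,0],"twist":0,"grip":0.3},
])

```text
time: 20.48
tool_pos: [0.5608, -0.1929, 0.2362]
tool_rot: [-0.0, 1.0, -0.0, -0.0]
contact_force: [-2.0, 0.0, 0.5]
gripper_width: 0.491
```

Call:
play_rows([
  {"offset":[0.2,0,0],"twist":0,"grip":0.3},
  {"offset":[0.2,0,0],"twist":0,"grip":0.3},
])

```text
time: 20.65
tool_pos: [0.561, -0.1929, 0.2362]
tool_rot: [-0.0, 1.0, -0.0, -0.0]
contact_force: [-3.2, 0.5, 0.0]
gripper_width: 0.491
```

Call:
play_rows([
  {"offset":[0,0,0],"twist":0,"grip":0.3},
])

```text
time: 20.73
tool_pos: [0.561, -0.1929, 0.2361]
tool_rot: [-0.0, 1.0, -0.0, -0.0]
contact_force: [-2.5, 0.1, 1.4]
gripper_width: 0.494
```

Call:
play_rows([
  {"offset":[-0.2,0,0],"twist":0,"grip":0.55},
  {"offset":[-0.2,0,0],"twist":0,"grip":0.6},
  {"offset":[-0.2,0,0],"twist":0,"grip":0.65},
  {"offset":[-0.2,0,0],"twist":0,"grip":0.7},
  {"offset":[-0.2,0,-5],"twist":0,"grip":0.7},
])

```text
time: 21.15
tool_pos: [0.5607, -0.1927, 0.2404]
tool_rot: [-0.0, 1.0, -0.0, -0.001]
contact_force: [-0.5, -0.2, -1.5]
gripper_width: 0.701
```

Call:
play_rows([
  {"offset":[0,0,-20],"twist":0,"grip":0.7},
  {"offset":[0,0,-55],"twist":0,"grip":0.7},
  {"offset":[0,0,-75],"twist":0,"grip":0.7},
  {"offset":[0,0,-75],"twist":0,"grip":0.7},
  {"offset":[0,0,-75],"twist":0,"grip":0.7},
])

```text
time: 21.57
tool_pos: [0.5615, -0.1932, 0.3187]
tool_rot: [0.001, 1.0, -0.0, 0.002]
contact_force: [0.2, 0.7, 0.6]
gripper_width: 0.7
```

Call:
play_rows([
  {"offset":[-35,0,0],"twist":0,"grip":0.7},
  {"offset":[-60,0,0],"twist":0,"grip":0.7},
  {"offset":[-60,0,0],"twist":0,"grip":0.7},
  {"offset":[-60,0,0],"twist":0,"grip":0.7},
  {"offset":[-60,0,0],"twist":0,"grip":0.7},
])

```text
time: 21.98
tool_pos: [0.5009, -0.1928, 0.3154]
tool_rot: [-0.0, 1.0, -0.0, -0.0]
contact_force: [-0.5, -0.2, -0.6]
gripper_width: 0.7
```

```bash
python3 pan.py 2
python3 - <<'E'
import cv2,numpy as np
w=cv2.imread("pics/p_wrist_2.png");s=cv2.imread("pics/p_scene_2.png")
a=cv2.resize(w[0:140,190:340],(400,373),interpolation=cv2.INTER_CUBIC);a=cv2.copyMakeBorder(a,0,67,0,0,cv2.BORDER_CONSTANT)
b=cv2.resize(s[125:210,150:227],(400,440),interpolation=cv2.INTER_CUBIC)
cv2.imwrite("pics/f2.png",np.hstack([a,b]))
E
```

```text
21.98 [ 500.9 -192.8  315.4] [-0.47 -0.16 -0.55]
wrist pan_top 0.57 [546.5, -190.8, 45.7]
wrist weight1 0.78 [558.2, -196.6, 54.7]
wrist weight1 0.63 [638.0, -190.7, 44.4]
wrist weight1 0.37 [560.1, -191.5, 45.6]
scene pan_top 0.67 [550.0, -192.2, 43.2]
scene weight1 0.65 [556.1, -191.8, 54.2]
scene weight1 0.58 [558.5, -190.5, 43.8]
top pan_top 0.67 [546.9, -193.0, 44.8]
top weight1 0.77 [562.5, -188.9, 59.0]
top weight1 0.48 [560.2, -191.5, 41.4]
```

View pics/f2.png

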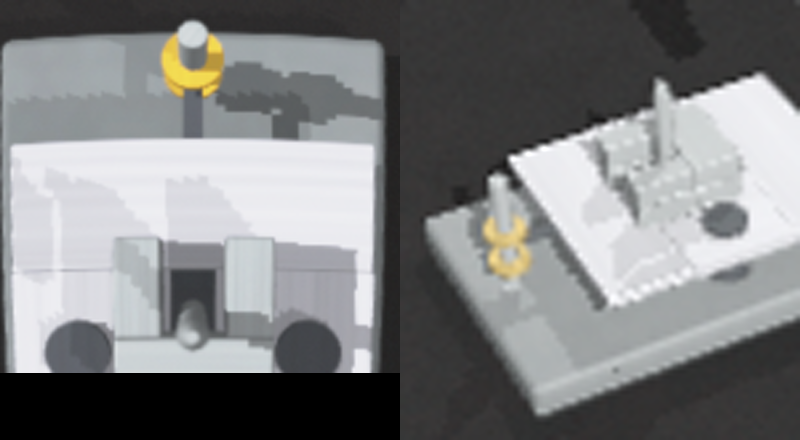

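Call:
play_rows([
  {"offset":[-10,0,-35],"twist":0,"grip":0.9},
  {"offset":[-10,0,-70],"twist":0,"grip":0.9},
  {"offset":[-10,0,-70],"twist":0,"grip":0.9},
  {"offset":[-10,0,-70],"twist":0,"grip":0.9},
  {"offset":[-10,0,-70],"twist":0,"grip":0.9},
])

```text
time: 22.85
tool_pos: [0.4909, -0.1929, 0.3863]
tool_rot: [0.0, 1.0, -0.0, 0.0]
contact_force: [-1.0, 0.6, -0.3]
gripper_width: 0.9
```

Call:
play_rows([
  {"offset":[0,0,0],"twist":0,"grip":0.9},
  {"offset":[0,0,0],"twist":0,"grip":0.9},
  {"offset":[0,0,0],"twist":0,"grip":0.9},
  {"offset":[0,0,0],"twist":0,"grip":0.9},
  {"offset":[0,0,0],"twist":0,"grip":0.9},
])

```text
time: 23.27
tool_pos: [0.4909, -0.1929, 0.3856]
tool_rot: [-0.0, 1.0, -0.0, -0.0]
contact_force: [-0.6, -0.2, -0.8]
gripper_width: 0.898
```

```bash
python3 pan.py 3
python3 - <<'E'
import cv2,numpy as np
w=cv2.imread("pics/p_wrist_3.png");s=cv2.imread("pics/p_scene_3.png");t=cv2.imread("pics/p_top_3.png")
a=cv2.resize(w[20:200,190:340],(450,540),interpolation=cv2.INTER_CUBIC)
b=cv2.resize(s[125:210,150:255],(340,275),interpolation=cv2.INTER_CUBIC)
c=cv2.resize(t[105:275,90:300],(340,265),interpolation=cv2.INTER_CUBIC)
cv2.imwrite("pics/f3.png",np.hstack([a,np.vstack([b,c])]))
E
```

```text
23.27 [ 490.9 -192.9  385.6] [-0.57 -0.21 -0.79]
wrist pan_top 0.55 [547.7, -190.2, 45.2]
wrist weight1 0.73 [558.6, -192.3, 55.5]
scene pan_top 0.87 [548.4, -190.6, 42.5]
scene pan_top 0.73 [548.4, -190.9, 1.5]
scene pan_top 0.56 [635.7, -193.4, 40.4]
scene weight1 0.87 [556.8, -193.3, 54.6]
top pan_top 0.69 [547.6, -192.4, 46.5]
top weight1 0.58 [559.1, -192.5, 45.1]
top weight1 0.56 [563.4, -189.6, 55.9]
```

View pics/f3.png

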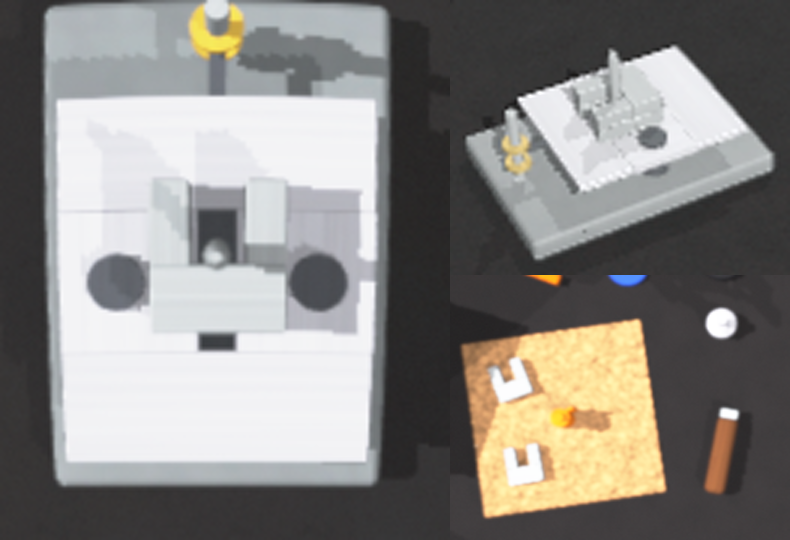

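Run:
```python
from h import *
k=manip.get_calibration("wrist");im=cv2.imread("pics/p_wrist_3.png");g=cv2.cvtColor(im,cv2.COLOR_BGR2GRAY).astype(float)
from scipy.optimize import brentq
z=[]
def cross(seg):  # subpixel last/first crossing of 225
    return seg
for r in range(150,172,3):
    bright=np.where(g[r,195:330]>228)[0]+195;a,b=bright.min()-.5,bright.max()+.5
    z.append(brentq(lambda h:np.subtract(*plane("wrist",[[a,r],[b,r]],h,k)[:,1])-.110,.0,.09)*1000)
print(np.round(z,1),np.median(z))
print(manip.job_done())
```

```text
[43.3 40.9 44.9 42.5 43.4 41.  41.9 42.8] 42.66082116719452
the job is handed in; nothing more can be done
None
```

I stacked two steel weights on the pan, and it now rests at about 43–45 mm, between the collars (36–49 mm). The job is handed in at about 23 s of the 72 s limit.

- **Placing:** Each weight's slot went round the post. I slid each along the pan until I felt about 3 N from the post, then released it.
- **Pan height:** The trained networks put the loaded pan at 42.5, 45.2 and 46.5 mm. My own check from the pan's width in the wrist picture gave about 42.7 mm. A third weight would have sunk the pan to about 35 mm, so I stopped at two.
- **Stack and surroundings:** The last picture shows the stack square and in line, centred on the post. The two spare weights and the cartridge are still on the mat, and I touched nothing else.

**Checks that disagreed:**
- My first estimate of the unloaded pan was 66 mm, while the first network readings and the loaded heights point to about 63 mm.
- My first estimate of the scale's centre line was about 3 mm off sideways. I corrected it from a close view before seating the first weight.
- While I gripped the second weight, the force reading rose briefly to about 6 N, probably the fingertips touching the mat.
- Two dark discs became visible on the pan, one each side of the stack. I took them to be posts under the pan showing through, and did not confirm it.

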